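# Clamp a clock moulding in the glue-up jig

## Robot

A 6-joint arm with a two-finger parallel gripper is mounted at the origin on the work surface. World frame = base frame: x ahead of the robot, y to its left, z up, the work surface at z = 0. Lengths are in m, angles in rad, forces in N, time in s.
With the tool pointing down it reaches from about 0.375 to 0.975 m from the base axis. Payload 3.8 kg.
Tool frame: the origin (TCP) lies midway between the tips of the shut fingers; the grasp point (between the pads) lies 19 mm behind it; z points along the fingers, y is the line along which they close (so a half turn about z gives the same grasp; the last joint's range is limited). The gripper opens to 85 mm and grips with 20 to 120 N. Pads are 22 mm wide; open, the fingers measure 114 mm over their backs; the gripper's body (76 mm by 85 mm) begins 54 mm behind the grasp point. The pads swing forward as they close: fully open they stand 13 mm farther back than shut.
Start: joints at [1.259, 0.264, 1.604, -0, 1.274, -0.037], TCP at [0.183, 0.65, 0.231] pointing down, gripper open.
Joint ranges: [-2.63, 2.63], [-0.94, 2.18], [0.31, 2.57], [-1.31, 4.45], [0, 2.66], [-2.55, 2.55]. Speed limits (rad/s): [2.57, 2.57, 3.14, 3.14, 3.14, 3.14].

## Interface

Orientations are given as a rotation vector (axis times angle).
In Python, from workcell import sensors, viewer, job gives the robot as it stands.
- The arm moves only by the shell command python3 -m inch 'ROWS' [FORCE]. ROWS is JSON, one flat list of numbers, 7 for each row, row after row: the shift along the tool's x, y, z in mm, then the turn, a rotation vector about the tool's x, y, z in degrees, then the finger opening in mm, from 0 to 85.4. A call has exactly 8 rows; each row shifts and turns the commanded pose from where the row before left it, along the tool's axes as they then stand; what a row does not reach is not made up. A row lasts 1/10 s, in which the tool goes at most 50 mm and 8.59 degrees, less where a joint would pass 70% of its speed; a pose out of reach is approached as far as the arm can. A call is refused whole if a number of a shift passes 50 or a number of a turn 8.59, either way. A call with a gripper value outside its range is refused whole. The fingers move at their own pace and stop on an object; FORCE is the grip in N (left out, the last holds). Time passes only in rows, so rows that do not move let the fingers close, or fill a call up. It gives the time, the measured TCP pose, the force, the opening and the grip force at its end, in the units of the state.
- sensors.read_state(): the state, without advancing time (a new reading comes with each control period).
- viewer.read_camera(name): name is "scene" or "side" or "wrist"; returns the picture (480x640x3 uint8, red, green, blue); there is no depth.
- viewer.camera_params(name): a dict with "K" (3x3 intrinsics, pixels), "world_to_cam" (4x4, takes a point from world to camera coordinates). Camera axes: x right, y down, z forward; pixel columns grow to the right and rows downward; lengths in m; the calibration is good to about 2 mm. A picture is of the moment at which its call begins: read the wrist's pose just before it. camera_params takes no time and is no camera call; for the wrist camera it gives the pose at the moment of the call.
- job.finish_job(): hands the job in; it is judged then, once.
The state is a dict: "time": time; "q": joint angles; "joint_vel": joint speeds; "joint_torque": joint torques, N m; "tool_pos": TCP position; "tcp_rot": TCP orientation; "wrist_force": force on the tool from outside, world axes, zero at the start; "torque": the same for the moment, N m; "width": opening from 0.0 (shut) to 1.0 (fully open); "grip_force": force on a finger pad.
Only numpy, scipy, OpenCV 4.12 (cv2) and the standard library are available. Lean on these libraries where they do the work, as an engineer would, in place of code of your own. Each camera call takes 0.05 s, during which the arm holds its last target. There are 200 camera calls.

## Task

Lay the loose dark-wood clock moulding on the plywood jig, press it firmly but gently home so that one long side bears on both side pins and its end on the single end pin, and then push the toggle clamp's handle down past its over-centre point, fully home, so that the rubber pad locks the moulding down. Press no harder than needed on pins and handle, and do not disturb the other things on the bench.

Things in the scene. Friction and masses are not known exactly. Their poses are not given: they have to be found in the camera images.
- piece_mid (a point): Centre (half-way up) of the loose moulding: a plain dark-wood block 48 mm (its x) x 110 mm (its y) x 24 mm high, with small carved rosettes near the ends of its top (2 mm proud), 80 to 170 g. It starts flat on the bench, its long axis y roughly crosswise to the robot.
- seat (a point): Where the moulding's centre lies when it is fully home against the pins: 24 mm above the bench, on the jig. Its axes are the jig's (z up); the moulding's y axis lies along its y axis, either way round.
- jig: Plywood base fixed to the bench, 130 mm (x) x 290 mm (y), 12 mm thick, carrying pins and clamp. Origin on the bench, at x = 0, y = +100 mm of the seat; same axes. The plywood runs from y = -200 to +90 mm of the origin. The clamp's steel body stands on it from y = -33 to +73 mm, x within 25 mm, up to 80 mm above the bench.
- pins: Three fixed steel locating pins, 10 mm in diameter, standing 18 mm above the plywood. Centres in the seat's frame: two side pins at x = +29, y = -35 and +35 mm (they bear on the moulding's +x long side), an end pin at x = 0, y = +60 mm (bears on its +y end). Body origin = the jig's. The moulding counts as home only once it has been pushed to bear on them with 3 N or more (8 N is good); over 25 N from the moulding is too much.
- clamp_arm: Steel arm of the clamp, 110 mm long, 16 mm wide, hinged 65 mm above the bench; origin at the hinge, arm along its own -y. Open, it stands upright, its top about 170 mm above the bench, all of it and its pad on the clamp's side of the end pin; locked, it lies level over the moulding, about 73 mm high.
- pad: Black rubber pad of the clamp, a ball 16 mm across at the end of the sprung spindle; origin at the ball's centre. With the clamp locked it presses on the middle of the moulding's top with about 16 N.
- handle_pivot (a point): Hinge of the clamp handle, 75 mm above the bench, fixed to the jig, same axes as the jig. The handle swings about this frame's x axis, in its y-z plane, on the +y side.
- handle_grip: The clamp's handle: a straight lever from the pivot along its own +y, 135 mm long, its outer 80 mm a round black rubber grip 16 mm thick. Open, it stands steeply upright; locked, it lies level, pointing to the jig's +y. Origin at the pivot. Over 40 N from the fingers is too much.
- grip_mid (a point): Point on the centre line of the rubber grip, 100 mm from the pivot: a good place to push. Its axes turn with the handle: y along it, z out of the side to push on (upper side when level).
- clamp_handle (a joint): Handle angle, rad: 0 fully open (1.25 above level), 1.25 home (level, hard stop); starts 0 to 0.12. A stiff clamp: it stays where it is left and takes about 15 N at 100 mm from the pivot all the way, 20 N near 1.1 as the pad (touching from about 1.0) is squeezed. Dead centre is 1.21; it does not snap over, so press on until the stop is felt.
- piece: The moulding itself, origin at the centre of its underside (for its pose see the point above).
- jar: Bystander, to be left alone: round glass jar with a steel lid, 60 mm across, 85 mm high; origin at the centre of its underside.
- lens: Bystander, to be left alone: flat black round disc, 90 mm across, 14 mm high; origin at the centre of its underside.
- glue: Bystander, to be left alone: white glue bottle, 50 mm across, 130 mm high; origin at the centre of its underside.
- brush: Bystander, to be left alone: a brush with a handle, lying; origin at the centre of its underside.
- tape: Bystander, to be left alone: roll of paper tape lying flat, 84 mm across, 20 mm high; origin at the centre of its underside.
- driver: Bystander, to be left alone: a screwdriver, lying; origin at the centre of its underside.
- gear: Bystander, to be left alone: brass clock wheel 66 mm across with a short steel arbor, lying flat, 20 mm high; origin at the centre of its underside.
Not all that is in view belongs to the job. What is shaped like the piece but green or grey is not meant.

How it is judged:
By the outcome, as a careful person would: the job done as asked, in the order asked, and still so for the second after the job is handed in, with the robot touching nothing.
It also fails if it takes over 64 s, if anything falls off the work surface, if the arm or the gripper's body presses on something with over 40 N, if the wrist force passes 120 N, or if a joint passes its speed limit or range.

## Working session

There is one attempt and no reset: what is moved stays moved. The work goes in short steps, Python scripts to look and compute and a shell command to move; the robot and the scene stay as the last step left them, time stands still between calls to the robot, and variables do not carry over. Pictures are saved under pics/ and viewed, at most 10 in all, crops included, and the job is handed in when it is done.

```bash
mkdir -p pics && ls && python3 - <<'E'
from workcell import sensors, viewer
import cv2, numpy as np
np.set_printoptions(precision=4,suppress=True)
for n in("scene","side"):
    im=viewer.read_camera(n); cv2.imwrite(f"pics/{n}0.png",im[:,:,::-1])
    p=viewer.camera_params(n); print(n,np.array(p["K"]),np.array(p["world_to_cam"]))
print(sensors.read_state())
E
```

```text
pics
scene [[453.929    0.     324.214 ]
 [  0.     453.929  244.3713]
 [  0.       0.       1.    ]] [[-0.7801  0.6257 -0.0045  0.4057]
 [ 0.4525  0.5592 -0.6947 -0.1273]
 [-0.4321 -0.5439 -0.7193  1.5684]
 [ 0.      0.      0.      1.    ]]
side [[487.1101   0.     319.932 ]
 [  0.     487.1101 240.8002]
 [  0.       0.       1.    ]] [[ 0.8212 -0.5703 -0.021  -0.4296]
 [-0.3382 -0.4566 -0.8229  0.2793]
 [ 0.4597  0.6828 -0.5678  1.0079]
 [ 0.      0.      0.      1.    ]]
{'time': 0.1, 'q': array([ 1.2591,  0.2647,  1.6052, -0.    ,  1.2737, -0.0369]), 'joint_vel': array([ 0.0002,  0.0001, -0.0042,  0.0009, -0.002 ,  0.0006]), 'joint_torque': array([ -0.    , -51.6712, -36.8589,  -0.0001,   0.0063,   0.    ]), 'tool_pos': array([0.183 , 0.6491, 0.2301]), 'tcp_rot': array([-0.4303, -3.1117,  0.003 ]), 'wrist_force': array([-0.311 ,  0.7629,  0.3661]), 'torque': array([ 0.0009,  0.0282, -0.0207]), 'grip_force': 0.0, 'width': 1.0006919843153346}
```

View pics/scene0.png

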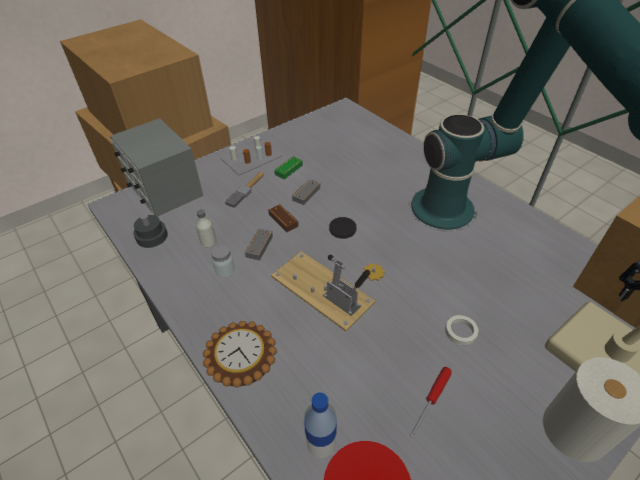

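View pics/side0.png

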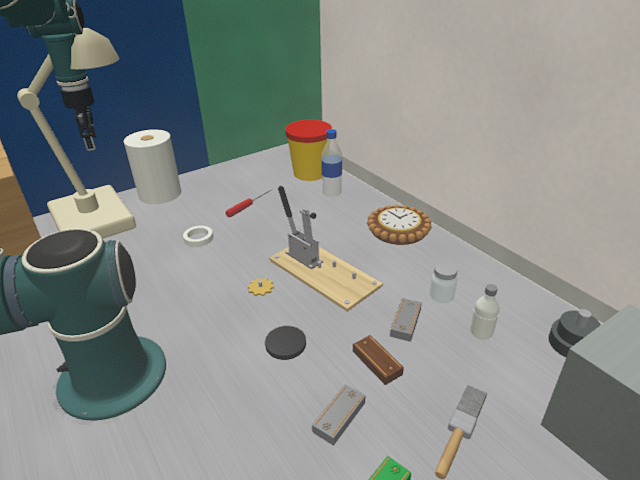

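The scene view shows four blocks of that shape: dark wood at (283,217), grey at (306,191) and (259,243), and green at (289,167). Only the first is dark wood. It also appears in the side view at (378,358). The jig with its clamp is at scene (325,290) and side (325,275). I'll measure both coarsely and make an enlarged crop to confirm.

```bash
cat > h.py <<'E'
import numpy as np, cv2
from workcell import sensors, viewer
from scipy.spatial.transform import Rotation as R
np.set_printoptions(precision=4,suppress=True)
def cam(n): 
    p=viewer.camera_params(n); return np.array(p["K"]),np.array(p["world_to_cam"])
def plane(px,z,K,T):
    px=np.atleast_2d(px).astype(float); d=np.c_[px,np.ones(len(px))]@np.linalg.inv(K).T@T[:3,:3]
    c=-T[:3,:3].T@T[:3,3]; return c+d*((z-c[2])/d[:,2])[:,None]
def proj(P,K,T):
    q=np.atleast_2d(P)@T[:3,:3].T+T[:3,3]; q=q@K.T; return q[:,:2]/q[:,2:]
def tri(views):  # [(px,K,T)]
    A=[];b=[]
    for px,K,T in views:
        d=T[:3,:3].T@np.linalg.inv(K)@np.r_[px,1]; d/=np.linalg.norm(d); c=-T[:3,:3].T@T[:3,3]
        M=np.eye(3)-np.outer(d,d); A.append(M); b.append(M@c)
    return np.linalg.lstsq(np.vstack(A),np.hstack(b),rcond=None)[0]
def blob(im,lo,hi,box):
    m=cv2.inRange(cv2.cvtColor(im,cv2.COLOR_RGB2HSV),np.array(lo),np.array(hi)); k=np.zeros_like(m)
    x0,y0,x1,y1=box; k[y0:y1,x0:x1]=m[y0:y1,x0:x1]
    k=cv2.morphologyEx(k,cv2.MORPH_CLOSE,np.ones((5,5),np.uint8))
    c=max(cv2.findContours(k,cv2.RETR_EXTERNAL,cv2.CHAIN_APPROX_NONE)[0],key=cv2.contourArea); return c
E
python3 - <<'E'
from h import *
for n,bp,bj in(("scene",(260,195,305,240),(265,245,385,335)),("side",(345,325,410,390),(260,235,390,310))):
    im=cv2.cvtColor(cv2.imread(f"pics/{n}0.png"),cv2.COLOR_BGR2RGB); K,T=cam(n)
    c=blob(im,(0,80,20),(20,255,170),bp); q=cv2.boxPoints(cv2.minAreaRect(c)); print(n,"piece",cv2.contourArea(c),q.tolist())
    w=plane(c[:,0],.016,K,T)[:,:2].astype(np.float32); print(cv2.minAreaRect(w))
    c=blob(im,(14,50,120),(30,200,255),bj); h=cv2.convexHull(c); q=cv2.approxPolyDP(h,5,True)[:,0]; print("jig",q.tolist())
    print(plane(q,.012,K,T)[:,:2]); print(cv2.minAreaRect(plane(h[:,0],.012,K,T)[:,:2].astype(np.float32)))
a=cv2.imread("pics/scene0.png"); b=cv2.imread("pics/side0.png")
cv2.imwrite("pics/crop.png",np.vstack([cv2.resize(a[150:260,220:430],(800,419))[:300],cv2.resize(b[180:330,240:440],(400,300)).repeat(1,1) if 0 else np.hstack([cv2.resize(b[180:310,250:400],(400,300)),cv2.resize(b[310:430,310:470],(400,300))])]))
E
```

```text
scene piece 377.0 [[267.0, 211.0], [277.0, 201.0], [299.0, 223.0], [289.0, 233.0]]
((0.4629404544830322, -0.2898191213607788), (0.12640972435474396, 0.05374952778220177), 88.26984405517578)
jig [[271, 275], [301, 251], [374, 301], [346, 330]]
[[ 0.6348 -0.1088]
 [ 0.5074 -0.1311]
 [ 0.463   0.1527]
 [ 0.5868  0.1761]]
((0.5466786623001099, 0.021647021174430847), (0.1304537057876587, 0.29131564497947693), 9.565260887145996)
side piece 1168.5 [[349.0000305175781, 347.9999694824219], [366.5000305175781, 330.4999694824219], [405.5000305175781, 369.4999694824219], [388.0000305175781, 386.9999694824219]]
((0.4634373188018799, -0.2939632534980774), (0.12100020796060562, 0.05797398090362549), 88.68390655517578)
jig [[269, 258], [287, 247], [320, 247], [381, 286], [344, 309]]
[[ 0.4593  0.1484]
 [ 0.5254  0.1633]
 [ 0.5992  0.1087]
 [ 0.6255 -0.1186]
 [ 0.5011 -0.1312]]
((0.5451357960700989, 0.01686762273311615), (0.13745218515396118, 0.29679620265960693), 9.573427200317383)
```

View pics/crop.png

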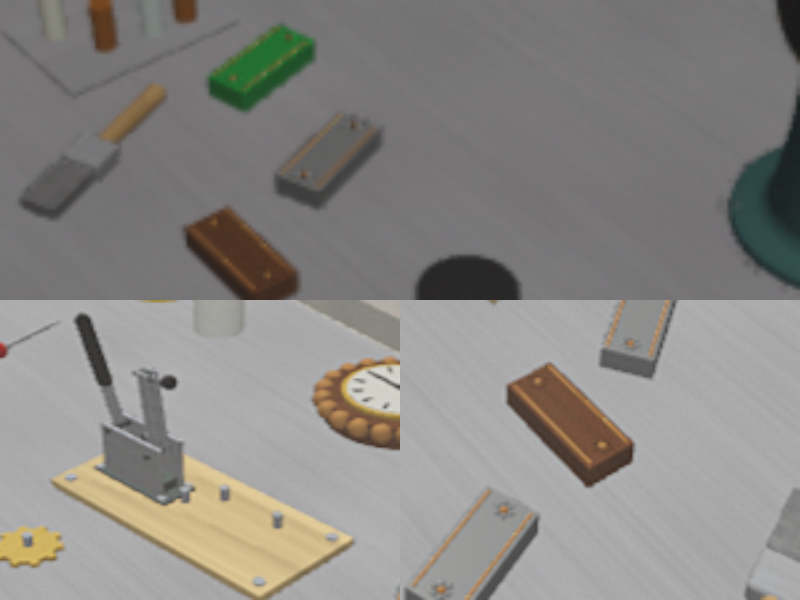

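The dark-wood block with orange stripes at scene (283,217) / side (378,358) is the moulding; the other blocks are grey or green. The two views agree: piece at about (0.463,-0.292), jig yaw about 9.5°, seat at about (0.553,-0.026), side pins on the far side. First I'll raise the arm and turn it to the jig's axes.

```bash
python3 -m inch '[0,0,-17,0,0,8.1,85, 0,0,-17,0,0,8.1,85, 0,0,-17,0,0,8.1,85, 0,0,-17,0,0,8.1,85, 0,0,-17,0,0,8.1,85, 0,0,-17,0,0,8.1,85, 0,0,-17,0,0,8.1,85, 0,0,-17,0,0,8.1,85]' 40
cat >> h.py <<'E'
def go(p,yaw=None,s=None):
    "shift in tool mm (without turn) to p; turn about tool z (deg) to bring tool y to world yaw"
    s=s or sensors.read_state(); M=R.from_rotvec(s["tcp_rot"]).as_matrix()
    a=np.degrees(np.arctan2(M[1,1],M[0,1])); print("pos",s["tool_pos"],"yaw",round(a,2),"z",M[:,2],"F",s["wrist_force"],"t",s["time"])
    print("shift",M.T@(np.array(p)-s["tool_pos"])*1000, "turn",None if yaw is None else a-yaw)
E
python3 - <<'E'
from h import *
go((.47,-.02,.37),9.5); K,T=cam("wrist"); s=sensors.read_state(); M=R.from_rotvec(s["tcp_rot"]).as_matrix()
c=-T[:3,:3].T@T[:3,3]; print("cam in tool",M.T@(c-s["tool_pos"]),"camaxes in tool",M.T@T[:3,:3].T,K)
E
```

```text
time: 0.9
tool_pos: [0.1831, 0.6494, 0.3672]
tcp_rot: [2.037, 2.391, -0.002]
wrist_force: [0.3, -0.4, -0.3]
width: 0.995
grip_force: 0.0
pos [0.1831 0.6494 0.3672] yaw 9.12 z [-0.0004 -0.0013 -1.    ] F [ 0.2969 -0.4129 -0.3264] t 0.9
shift [-706.3757  177.1754   -2.0912] turn -0.37852923925937887
cam in tool [ 0.0813  0.0008 -0.1434] camaxes in tool [[-0.0005 -0.9494 -0.3142]
 [ 1.     -0.0007  0.0005]
 [-0.0007 -0.3142  0.9494]] [[386.152    0.     321.4285]
 [  0.     386.152  236.5799]
 [  0.       0.       1.    ]]
```

```bash
python3 -m inch '[-40,14,0,0,0,0,85, -40,14,0,0,0,0,85, -40,14,0,0,0,0,85, -40,14,0,0,0,0,85, -40,14,0,0,0,0,85, -40,14,0,0,0,0,85, -40,14,0,0,0,0,85, -40,14,0,0,0,0,85]' && python3 -m inch '[-40,14,0,0,0,0,85, -40,14,0,0,0,0,85, -40,14,0,0,0,0,85, -40,14,0,0,0,0,85, -40,14,0,0,0,0,85, -40,14,0,0,0,0,85, -40,14,0,0,0,0,85, 0,0,0,0,0,0,85]'
python3 - <<'E'
from h import *
s=sensors.read_state(); K,T=cam("wrist"); im=viewer.read_camera("wrist"); cv2.imwrite("pics/w1.png",im[:,:,::-1]); np.savez("w1.npz",K=K,T=T,im=im)
go((.463,-.291,.12),-1.5,s)
E
```

```text
time: 1.7
tool_pos: [0.3465, 0.3506, 0.3668]
tcp_rot: [2.03, 2.397, -0.001]
wrist_force: [0.8, -0.2, 0.2]
width: 0.996
grip_force: 0.0
time: 2.5
tool_pos: [0.4903, 0.0881, 0.3664]
tcp_rot: [2.037, 2.39, -0.003]
wrist_force: [0.4, 0.8, -0.2]
width: 0.997
grip_force: 0.0
pos [0.4903 0.0881 0.3664] yaw 9.13 z [-0.0006 -0.0023 -1.    ] F [ 0.3911  0.7583 -0.1674] t 2.5
shift [-369.4583  -86.8945  247.2576] turn 10.629092149252468
```

View pics/w1.png

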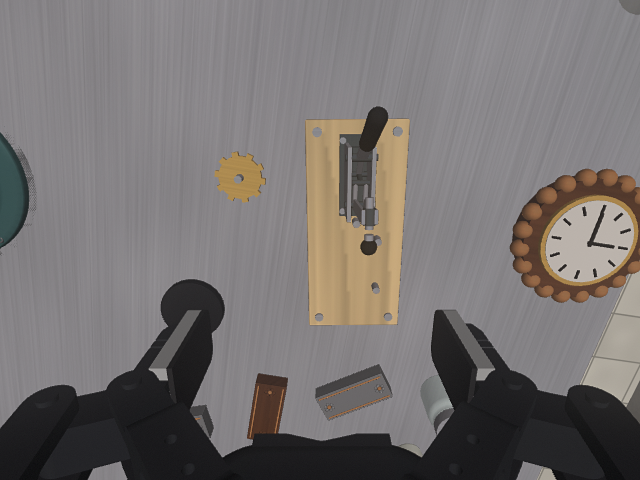

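The wrist view shows the plywood with corners at about (306,120), (409,119), (398,325) and (309,325). One side pin top is at (376,287), and the pad ball at (368,246) partly covers the other. The handle grip runs from (378,112) to (366,145), and the piece is near (267,405). I'll compute positions from these.

```bash
python3 - <<'E'
from h import *
d=np.load("w1.npz"); K,T,im=d["K"],d["T"],d["im"]
c=blob(im,(12,50,120),(30,200,255),(295,105,420,335)); h=cv2.convexHull(c)[:,0]
(cx,cy),wh,a=cv2.minAreaRect(plane(h,.012,K,T)[:,:2].astype(np.float32)); print("jig",cx,cy,wh,a)
yaw=np.radians(a if a<45 else a-90); X=np.array([np.cos(yaw),np.sin(yaw)]); Y=np.array([-X[1],X[0]])
o=np.array([cx,cy])+.055*Y; seat=o-.1*Y; print("yaw",np.degrees(yaw),"origin",o,"seat",seat)
def w(x,y,z): return np.r_[seat+x*X+y*Y,z]
print("pred pin px",proj([w(.029,-.035,.03),w(.029,.035,.03),w(0,.06,.03)],K,T))
im2=im[:,:,::-1].copy()
c=blob(im,(0,80,20),(20,255,170),(240,365,300,445)); h=cv2.convexHull(c)[:,0]; print("piece px",cv2.boxPoints(cv2.minAreaRect(c)).tolist())
for z in(.0,.024): print(z,cv2.minAreaRect(plane(h,z,K,T)[:,:2].astype(np.float32)))
# pad ball and grip end: triangulate with scene and side crude pixels
sc,si=cam("scene"),cam("side")
for n,px in(("pad",((331,257),(313,215),(368,246))),("tip",((369,270),(281,188),(378,112)))):
    P=tri([(px[0],*sc),(px[1],*si),(px[2],K,T)]); print(n,P,"jig frame",(P[:2]-o)@X,(P[:2]-o)@Y)
for n,(KK,TT) in(("scene",sc),("side",si)): print(n,proj([w(.029,-.035,.03),w(.029,.035,.03),w(0,.06,.03)],KK,TT))
E
```

```text
jig 0.5474187135696411 0.02070535719394684 (0.12949427962303162, 0.2891327142715454) 9.526132583618164
yaw 9.526132583618164 origin [0.5383 0.0749] seat [ 0.5549 -0.0237]
pred pin px [[375.7402 289.8576]
 [377.7115 241.6765]
 [356.0485 223.5928]]
piece px [[246.2161865234375, 437.70269775390625], [257.0, 373.0], [287.3243408203125, 378.0540771484375], [276.54052734375, 442.75677490234375]]
0.0 ((0.4633050560951233, -0.30605101585388184), (0.13220751285552979, 0.049389809370040894), 88.548828125)
0.024 ((0.4640137851238251, -0.28368642926216125), (0.12598074972629547, 0.04706364497542381), 88.5488510131836)
pad [0.5415 0.0532 0.1647] jig frame -0.0004821096804297537 -0.02197760027592503
tip [0.5202 0.1705 0.1987] jig frame -0.002065979618745181 0.09725745016561287
scene [[294.1498 274.8121]
 [311.788  287.332 ]
 [325.1569 285.9174]]
side [[353.3552 272.5033]
 [333.4604 260.8452]
 [318.7712 261.6402]]
```

Jig pose confirmed: size 129.5×289 mm, and the predicted pin pixels match the image within 2 px. Piece at about (0.464,-0.292), yaw -1.5°. I'll go above it now.

```bash
python3 -m inch '[-40,-9,0,0,0,0,70, -40,-9,0,0,0,0,70, -40,-9,0,0,0,0,70, -40,-9,0,0,0,0,70, -40,-9,0,0,0,0,70, -40,-9,0,0,0,0,70, -40,-9,0,0,0,0,70, -40,-9,0,0,0,0,70]' && python3 -m inch '[-25,-7.5,0,0,0,0,70, -25,-7.5,0,0,0,0,70, 0,0,20,0,0,5.3,70, 0,0,50,0,0,5.3,70, 0,0,50,0,0,0,70, 0,0,50,0,0,0,70, 0,0,30,0,0,0,70, 0,0,0,0,0,0,70]'
python3 - <<'E'
from h import *
s=sensors.read_state(); K,T=cam("wrist"); im=viewer.read_camera("wrist"); cv2.imwrite("pics/w2.png",im[:,:,::-1]); np.savez("w2.npz",K=K,T=T,im=im)
go((.4637,-.292,.002),-1.5,s)
E
```

```text
time: 3.35
tool_pos: [0.4703, -0.2353, 0.3672]
tcp_rot: [-2.029, -2.398, -0.001]
wrist_force: [0.3, -0.1, -0.3]
width: 0.821
grip_force: 0.0
time: 4.15
tool_pos: [0.4603, -0.2829, 0.1612]
tcp_rot: [-2.234, -2.192, 0.003]
wrist_force: [-0.9, 0.9, 0.7]
width: 0.82
grip_force: 0.0
pos [ 0.4603 -0.2829  0.1612] yaw -1.07 z [-0.0098  0.0072 -0.9999] F [-0.939   0.9459  0.6674] t 4.15
shift [-10.1165   5.1954 159.0612] turn 0.43032981051136265
```

View pics/w2.png

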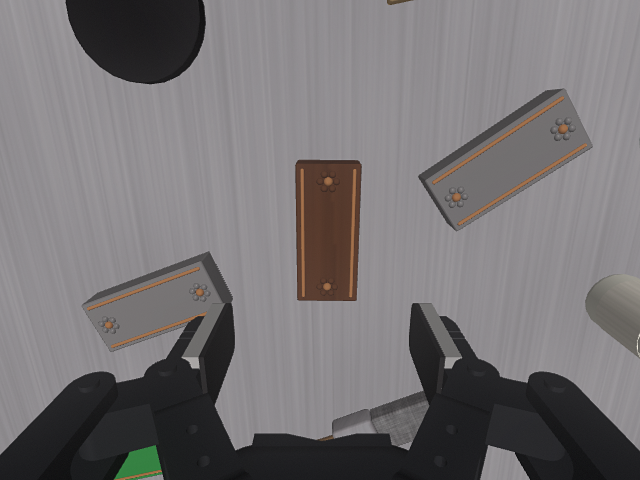

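The whole dark-wood piece is in view, with its top face from (297,165) to (356,300). Grey blocks lie left (nearest corner about (230,300)) and right (nearest corner about (458,228)). I'll refine the piece position and check finger clearance.

```bash
python3 - <<'E'
from h import *
d=np.load("w2.npz"); K,T,im=d["K"],d["T"],d["im"]
c=blob(im,(0,80,20),(20,255,170),(280,150,375,315)); h=cv2.convexHull(c)[:,0]; print(cv2.boundingRect(c))
print(cv2.minAreaRect(plane(h,.024,K,T)[:,:2].astype(np.float32)))
print("top corners",plane([(297,300),(356,300),(297,166),(360,166)],.024,K,T)[:,:2])
print("grey corners z0/z24",plane([(231,300),(208,254),(458,230),(420,178)],0,K,T)[:,:2],plane([(231,300),(208,254),(458,230),(420,178)],.024,K,T)[:,:2])
go((.4637,-.292,.002),-1.5)
E
```

```text
(296, 160, 65, 141)
((0.46395593881607056, -0.2914609909057617), (0.11170246452093124, 0.04743759334087372), 88.55692291259766)
top corners [[ 0.4388 -0.3469]
 [ 0.4864 -0.3476]
 [ 0.443  -0.2394]
 [ 0.4884 -0.2403]]
grey corners z0/z24 [[ 0.3786 -0.3584]
 [ 0.3631 -0.315 ]
 [ 0.5717 -0.2972]
 [ 0.538  -0.2537]] [[ 0.3853 -0.3461]
 [ 0.371  -0.3062]
 [ 0.5632 -0.2898]
 [ 0.5321 -0.2497]]
pos [ 0.4624 -0.2845  0.1647] yaw -1.08 z [-0.005   0.0039 -1.    ] F [ 0.5342 -0.5072  0.8871] t 4.2
shift [ -8.0474   2.2857 162.7001] turn 0.4246221206263705
```

```bash
python3 -m inch '[-8,1.5,20,0,0,0.4,70, 0,0,40,0,0,0,70, 0,0,40,0,0,0,70, 0,0,30,0,0,0,70, 0,0,15,0,0,0,70, 0,0,0,0,0,0,70, 0,0,0,0,0,0,70, 0,0,0,0,0,0,70]' && python3 - <<'E'
from h import *
go((.4645,-.2925,.002),-1.5)
E
```

```text
time: 5.0
tool_pos: [0.4674, -0.2963, 0.025]
tcp_rot: [2.248, 2.188, 0.001]
wrist_force: [0.3, -0.4, -0.4]
width: 0.819
grip_force: 0.0
pos [ 0.4674 -0.2963  0.025 ] yaw -1.54 z [ 0.004  -0.0028 -1.    ] F [ 0.2761 -0.3972 -0.387 ] t 5.0
shift [ 3.8192 -3.0674 22.9863] turn -0.03590869526093954
```

```bash
python3 -m inch '[4,-3,5,0,0,0,70, 0,0,10,0,0,0,70, 0,0,8,0,0,0,70, 0,0,0,0,0,0,70, 0,0,0,0,0,0,70, 0,0,0,0,0,0,70, 0,0,0,0,0,0,40, 0,0,0,0,0,0,40]' 40 && python3 - <<'E'
from h import *
go((.4645,-.2925,.002),-1.5)
E
python3 -m inch '[0,0,0,0,0,0,40, 0,0,0,0,0,0,40, 0,0,0,0,0,0,40, 0,0,0,0,0,0,40, 0,0,0,0,0,0,40, 0,0,0,0,0,0,40, 0,0,0,0,0,0,40, 0,0,0,0,0,0,40]' 40 && python3 - <<'E'
from h import *
go((.4645,-.2925,.002),-1.5)
E
```

```text
time: 5.8
tool_pos: [0.4629, -0.2913, -0.0001]
tcp_rot: [2.25, 2.19, 0.0]
wrist_force: [0.3, -0.1, -0.9]
width: 0.552
grip_force: 42.7
pos [ 0.4629 -0.2913 -0.0001] yaw -1.54 z [ 0.001  -0.0007 -1.    ] F [ 0.2872 -0.1411 -0.912 ] t 5.8
shift [-1.136   1.6599 -2.0694] turn -0.04439840747009671
time: 6.6
tool_pos: [0.4628, -0.2913, -0.0002]
tcp_rot: [2.25, 2.191, 0.0]
wrist_force: [1.3, -0.6, 5.2]
width: 0.549
grip_force: 43.4
pos [ 0.4628 -0.2913 -0.0002] yaw -1.55 z [ 0.0009 -0.0007 -1.    ] F [ 1.3115 -0.5543  5.2389] t 6.6
shift [-1.2003  1.7562 -2.2341] turn -0.04519717539474599
```

Gripped: the opening reads 47 mm and the grip 43 N. The wrist camera sits on the tool's +x side, which would face the upright clamp arm, so I plan to seat the piece half-turned. I'll check the joint 6 range, then lift.

```bash
python3 -m inch '[0,0,-5,0,0,0,40, 0,0,-15,0,0,0,40, 0,0,-30,0,0,0,40, 0,0,-40,0,0,0,40, 0,0,-40,0,0,0,40, 0,0,-40,0,0,0,40, 0,0,-30,0,0,0,40, 0,0,0,0,0,0,40]' && python3 - <<'E'
from h import *
print(sensors.read_state()["q"]); go((.53,-.15,.2),189.53)
E
```

```text
time: 7.4
tool_pos: [0.465, -0.2927, 0.2058]
tcp_rot: [2.244, 2.184, 0.003]
wrist_force: [1.6, -1.2, -0.6]
width: 0.555
grip_force: 42.9
[-0.6072  0.038   1.9103 -0.      1.183  -0.5803]
pos [ 0.465  -0.2927  0.2058] yaw -1.54 z [ 0.0085 -0.0059 -0.9999] F [ 1.5797 -1.1522 -0.5678] t 7.4
shift [144.4268  61.128    5.4785] turn -191.06784098263122
```

Joint 6 cannot make the half-turn at the seat (it would need 2.93). I'll look at the hand to see whether anything protrudes on the camera side.

```bash
python3 - <<'E'
from h import *
a=viewer.read_camera("side")[:,:,::-1]; b=viewer.read_camera("scene")[:,:,::-1]
s=sensors.read_state(); K,T=cam("wrist"); c=-T[:3,:3].T@T[:3,3]; out=[]
for n,im in(("side",a),("scene",b)):
    p=proj([c,s["tool_pos"]],*cam(n)); print(n,p)
    u,v=p.mean(0).astype(int); y0=max(0,v-75);x0=min(max(0,u-50),540); cr=im[y0:y0+150,x0:x0+100]; print(x0,y0,cr.shape)
    out.append(cv2.resize(cr,(400,600)))
cv2.imwrite("pics/hand.png",np.hstack(out))
E
```

```text
side [[355.4413 205.0147]
 [379.7995 289.6738]]
317 172 (150, 100, 3)
scene [[291.2702 144.1359]
 [278.9974 172.2158]]
235 83 (150, 100, 3)
```

View pics/hand.png

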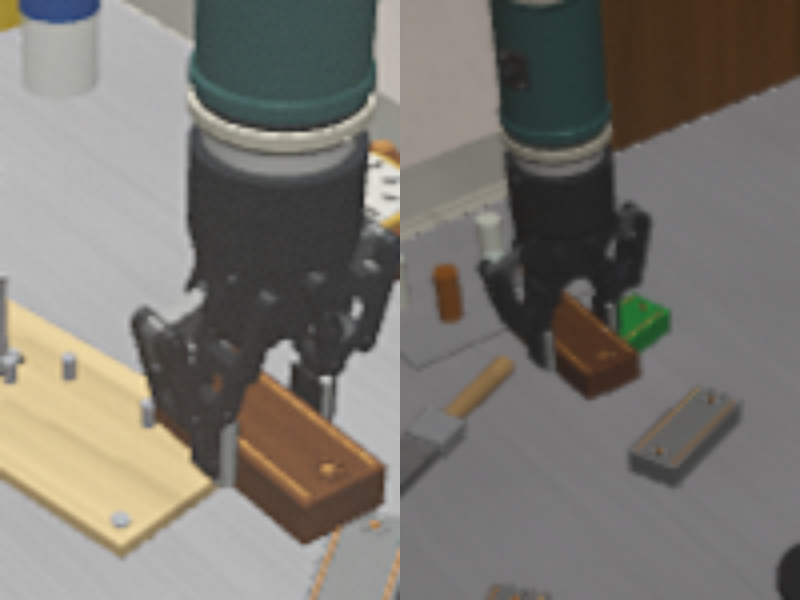

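No body protrudes at the camera's position (side crop about (153,131) shows only bench), so the direct gripped approach clears the clamp by about 25 mm. The piece is held squarely between the pads. I'll move to a stand-off 6 mm off the side pins and 10 mm off the end pin.

```bash
python3 -m inch '[0,0,0,0,0,-5.5,40, 0,0,0,0,0,-5.6,40, 40,21,0,0,0,0,40, 40,21,0,0,0,0,40, 40,21,0,0,0,0,40, 40,21,0,0,0,0,40, 40,21,0,0,0,0,40, 40,21,0,0,0,0,40]' && python3 -m inch '[0,0,30,0,0,0,40, 0,0,40,0,0,0,40, 0,0,40,0,0,0,40, 0,0,20,0,0,0,40, 0,0,0,0,0,0,40, 0,0,0,0,0,0,40, 0,0,0,0,0,0,40, 0,0,0,0,0,0,40]' && python3 - <<'E'
from h import *
go((.5507,-.0346,.015),9.53)
s=sensors.read_state(); K,T=cam("wrist"); im=viewer.read_camera("wrist"); cv2.imwrite("pics/w3.png",im[:,:,::-1]); np.savez("w3.npz",K=K,T=T,im=im)
E
```

```text
time: 8.3
tool_pos: [0.5449, -0.0313, 0.1964]
tcp_rot: [-2.026, -2.395, 0.005]
wrist_force: [0.9, -0.2, -1.3]
width: 0.552
grip_force: 42.8
time: 9.1
tool_pos: [0.5482, -0.0335, 0.0711]
tcp_rot: [2.027, 2.397, 0.003]
wrist_force: [-0.4, -0.1, -0.7]
width: 0.552
grip_force: 42.7
pos [ 0.5482 -0.0335  0.0711] yaw 9.55 z [ 0.0032 -0.0004 -1.    ] F [-0.3577 -0.0828 -0.6564] t 9.1
shift [-1.413   2.1458 56.0757] turn 0.018480166228673767
```

View pics/w3.png

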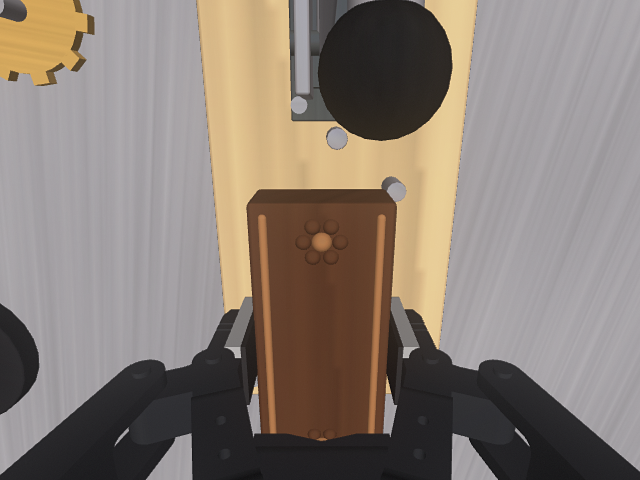

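The held piece is square in the pads, with its front top edge at about row 205 and columns 250–394. The end pin top is at (337,138) and the far side pin top at (396,188). I'll check the pins and the piece offset.

```bash
python3 - <<'E'
from h import *
d=np.load("w3.npz"); K,T,im=d["K"],d["T"],d["im"]
seat=np.array([.5549,-.0237]); a=np.radians(9.526); X=np.array([np.cos(a),np.sin(a)]); Y=np.array([-X[1],X[0]])
f=lambda P:np.c_[(P[:,:2]-seat)@X,(P[:,:2]-seat)@Y]*1000
print("pins",f(plane([(337,137),(396.5,188)],.030,K,T)))
print("piece top front corners, mid-left/right edges",f(plane([(249,206),(395,206),(258,400),(385,400),(322,242)],.095,K,T)))
go((.5507,-.0346,.015),9.53); s=sensors.read_state(); print("tcp in seat",f(s["tool_pos"][None]))
E
```

```text
pins [[ 0.0033 60.1949]
 [29.0559 36.266 ]]
piece top front corners, mid-left/right edges [[-30.4222  43.4091]
 [ 15.9008  43.3582]
 [-31.4827 -31.9849]
 [ 16.6289 -32.1518]
 [ -7.274   31.2926]]
pos [ 0.5481 -0.0335  0.071 ] yaw 9.55 z [ 0.0031 -0.0004 -1.    ] F [-0.0795 -0.16   -1.4607] t 9.15
shift [-1.4364  2.2448 56.0349] turn 0.01731708060319015
tcp in seat [[-8.3605 -8.5707]]
```

Pins confirmed within about 1 mm. The piece has gaps of about 7.5 mm to the side pins and about 11.5 mm to the end pin. I'll lower it.

```bash
python3 -m inch '[0,0,15,0,0,0,40, 0,0,20,0,0,0,40, 0,0,10,0,0,0,40, 0,0,5,0,0,0,40, 0,0,4,0,0,0,40, 0,0,0,0,0,0,40, 0,0,0,0,0,0,40, 0,0,0,0,0,0,40]' && python3 -m inch '[0,0,1,0,0,0,40, 0,0,1,0,0,0,40, 0,0,0,0,0,0,40, 0,0,0.5,0,0,0,40, 0,0,0.5,0,0,0,40, 0,0,0,0,0,0,40, 0,0,0,0,0,0,40, 0,0,0,0,0,0,40]' && cat >> h.py <<'E'
def js():
    s=sensors.read_state(); seat=np.array([.5549,-.0237]); a=np.radians(9.526); c,n=np.cos(a),np.sin(a)
    J=np.array([[c,n,0],[-n,c,0],[0,0,1]]); p=J@(s["tool_pos"]-np.r_[seat,0]); M=J@R.from_rotvec(s["tcp_rot"]).as_matrix()
    print("t",s["time"],"jigpos(seat)mm",p*1000,"F",J@s["wrist_force"],"M",J@s["torque"],"w",s["width"]*85.4,"toolz",M[:,2],"tooly",M[:,1])
    return p,M
E
python3 -c "
from h import *
js()"
```

```text
time: 9.95
tool_pos: [0.5474, -0.0334, 0.016]
tcp_rot: [2.028, 2.398, 0.001]
wrist_force: [0.0, -0.9, -0.8]
width: 0.556
grip_force: 42.8
time: 10.75
tool_pos: [0.5467, -0.0333, 0.0123]
tcp_rot: [2.029, 2.399, -0.0]
wrist_force: [0.2, 0.7, -1.0]
width: 0.552
grip_force: 42.8
t 10.75 jigpos(seat)mm [-9.6703 -8.1333 12.2832] F [ 0.267   0.6714 -0.9943] M [-0.0096  0.0014 -0.0168] w 47.14158430357338 toolz [-0. -0. -1.] tooly [ 1.      0.0005 -0.    ]
```

```bash
python3 -m inch '[3,3,0,0,0,0,40, 3,3,0,0,0,0,40, 0.5,1,0,0,0,0,40, 0,0,0,0,0,0,40, 0,0,0,0,0,0,40, 0,0,0,0,0,0,40, 0,0,0,0,0,0,40, 0,0,0,0,0,0,40]' && python3 -c "
from h import *
js()"
```

```text
time: 11.55
tool_pos: [0.5525, -0.0258, 0.0123]
tcp_rot: [2.029, 2.399, -0.0]
wrist_force: [-0.3, -0.2, -0.8]
width: 0.557
grip_force: 42.8
t 11.55 jigpos(seat)mm [-2.7355 -1.6928 12.3046] F [-0.3122 -0.163  -0.8279] M [ 0.0042 -0.0179 -0.0103] w 47.53397616762908 toolz [-0. -0. -1.] tooly [ 1.      0.0004 -0.    ]
```

```bash
python3 -m inch '[0,0.5,0,0,0,0,40, 0,0,0,0,0,0,40, 0,0.5,0,0,0,0,40, 0,0,0,0,0,0,40, 0,0.5,0,0,0,0,40, 0,0,0,0,0,0,40, 0,0,0,0,0,0,40, 0,0,0,0,0,0,40]' && python3 -c "
from h import *
js()"
```

```text
time: 12.35
tool_pos: [0.554, -0.0255, 0.0123]
tcp_rot: [-2.029, -2.399, 0.0]
wrist_force: [-0.9, -0.7, -1.8]
width: 0.552
grip_force: 42.8
t 12.35 jigpos(seat)mm [-1.1661 -1.6049 12.283 ] F [-0.9876 -0.575  -1.8193] M [-0.0366 -0.0387  0.0144] w 47.130104798040236 toolz [-0.  0. -1.] tooly [ 1.      0.0005 -0.    ]
```

```bash
python3 -m inch '[0,0.4,0,0,0,0,40, 0,0,0,0,0,0,40, 0,0.4,0,0,0,0,40, 0,0,0,0,0,0,40, 0,0,0,0,0,0,40, 0,0,0,0,0,0,40, 0,0,0,0,0,0,40, 0,0,0,0,0,0,40]' && python3 -c "
from h import *
js()"
```

```text
time: 13.15
tool_pos: [0.5542, -0.0254, 0.0121]
tcp_rot: [-2.028, -2.398, 0.001]
wrist_force: [-3.8, -0.8, 0.7]
width: 0.553
grip_force: 43.1
t 13.15 jigpos(seat)mm [-0.965  -1.5574 12.1211] F [-3.9159 -0.1719  0.7177] M [-0.1471  0.6811 -0.0563] w 47.19844317003081 toolz [-0.0011  0.0001 -1.    ] tooly [ 1.      0.0005 -0.0011]
```

```bash
python3 -m inch '[0,0.4,0,0,0,0,40, 0,0,0,0,0,0,40, 0,0,0,0,0,0,40, 0,0,0,0,0,0,40, 0,0,0,0,0,0,40, 0,0,0,0,0,0,40, 0,0,0,0,0,0,40, 0,0,0,0,0,0,40]' && python3 -c "
from h import *
js()"
```

```text
time: 13.95
tool_pos: [0.5543, -0.0254, 0.0121]
tcp_rot: [-2.028, -2.398, 0.002]
wrist_force: [-4.7, -0.9, 1.7]
width: 0.553
grip_force: 43.3
t 13.95 jigpos(seat)mm [-0.9196 -1.5746 12.1048] F [-4.813  -0.1323  1.7014] M [-0.1396  0.8536 -0.0133] w 47.185687488384794 toolz [-0.0019  0.0002 -1.    ] tooly [ 1.      0.0006 -0.0019]
```

Both side pins bear evenly: Fx is 4.8 N with almost no yaw moment. Now the end pin.

```bash
python3 -m inch '[0.5,0,0,0,0,0,40, 0,0,0,0,0,0,40, 0.5,0,0,0,0,0,40, 0,0,0,0,0,0,40, 0.5,0,0,0,0,0,40, 0,0,0,0,0,0,40, 0,0,0,0,0,0,40, 0,0,0,0,0,0,40]' && python3 -c "
from h import *
js()"
```

```text
time: 14.75
tool_pos: [0.5541, -0.0245, 0.0119]
tcp_rot: [-2.028, -2.398, 0.003]
wrist_force: [-3.7, -3.4, -0.1]
width: 0.557
grip_force: 42.8
t 14.75 jigpos(seat)mm [-0.9392 -0.6659 11.859 ] F [-4.2268 -2.7804 -0.1009] M [-0.4456  0.7139 -0.1333] w 47.60139617886694 toolz [-0.0018 -0.0006 -1.    ] tooly [ 1.      0.0006 -0.0018]
```

```bash
python3 -m inch '[0.5,0,0,0,0,0,40, 0,0,0,0,0,0,40, 0.5,0,0,0,0,0,40, 0,0,0,0,0,0,40, 0,0,0,0,0,0,40, 0,0,0,0,0,0,40, 0,0,0,0,0,0,40, 0,0,0,0,0,0,40]' && python3 -c "
from h import *
js()"
```

```text
time: 15.55
tool_pos: [0.5539, -0.0236, 0.0118]
tcp_rot: [-2.028, -2.398, 0.003]
wrist_force: [-4.5, -4.8, -0.1]
width: 0.55
grip_force: 42.8
t 15.55 jigpos(seat)mm [-0.9543  0.2785 11.8343] F [-5.1939 -4.0311 -0.052 ] M [-0.5745  0.7531 -0.1264] w 47.002792105989805 toolz [-0.0019 -0.0007 -1.    ] tooly [ 1.      0.0006 -0.0019]
```

```bash
python3 -m inch '[0.5,0,0,0,0,0,40, 0,0,0,0,0,0,40, 0.5,0,0,0,0,0,40, 0,0,0,0,0,0,40, 0,0,0,0,0,0,40, 0,0,0,0,0,0,40, 0,0,0,0,0,0,40, 0,0,0,0,0,0,40]' && python3 -c "
from h import *
js()"
```

```text
time: 16.35
tool_pos: [0.5538, -0.0226, 0.0118]
tcp_rot: [-2.028, -2.398, 0.003]
wrist_force: [-3.4, -3.3, 0.1]
width: 0.553
grip_force: 42.8
t 16.35 jigpos(seat)mm [-0.9509  1.263  11.8295] F [-3.9218 -2.6407  0.0767] M [-0.5433  0.8163 -0.1053] w 47.23046971990067 toolz [-0.0019 -0.0007 -1.    ] tooly [ 1.      0.0006 -0.0019]
```

```bash
python3 -m inch '[0.5,0,0,0,0,0,40, 0,0,0,0,0,0,40, 0.5,0,0,0,0,0,40, 0,0,0,0,0,0,40, 0,0,0,0,0,0,40, 0,0,0,0,0,0,40, 0,0,0,0,0,0,40, 0,0,0,0,0,0,40]' && python3 -c "
from h import *
js()"
```

```text
time: 17.15
tool_pos: [0.5538, -0.0225, 0.0119]
tcp_rot: [2.028, 2.399, -0.004]
wrist_force: [-3.1, -7.6, -0.5]
width: 0.55
grip_force: 42.8
t 17.15 jigpos(seat)mm [-0.9033  1.3781 11.8905] F [-4.3448 -6.9329 -0.539 ] M [-1.0482  0.8292 -0.1712] w 46.92746898470942 toolz [-0.0017 -0.002  -1.    ] tooly [ 1.      0.001  -0.0017]
```

```bash
python3 -m inch '[0.5,0.5,0,0,0,0,40, 0,0.5,0,0,0,0,40, 0.5,0.5,0,0,0,0,40, 0,0.5,0,0,0,0,40, 0,0,0,0,0,0,40, 0,0,0,0,0,0,40, 0,0,0,0,0,0,40, 0,0,0,0,0,0,40]' && python3 -c "
from h import *
js()"
```

```text
time: 17.95
tool_pos: [0.5538, -0.0224, 0.0119]
tcp_rot: [-2.027, -2.399, 0.01]
wrist_force: [-9.8, -13.4, 6.4]
width: 0.555
grip_force: 43.5
t 17.95 jigpos(seat)mm [-0.8829  1.4172 11.9034] F [-11.8709 -11.6063   6.4345] M [-1.7006  1.6922 -0.2501] w 47.3791403574534 toolz [-0.0056 -0.0031 -1.    ] tooly [ 1.      0.0013 -0.0056]
```

```bash
python3 -m inch '[0,0.4,0,0,0,0.1,40, 0,0.4,0,0,0,0.1,40, 0,0,0,0,0,0.1,40, 0,0,0,0,0,0,40, 0,0,0,0,0,0,40, 0,0,0,0,0,0,40, 0,0,0,0,0,0,40, 0,0,0,0,0,0,40]' && python3 -c "
from h import *
js()"
```

```text
time: 18.75
tool_pos: [0.5538, -0.0224, 0.0119]
tcp_rot: [-2.03, -2.394, 0.012]
wrist_force: [-12.2, -13.8, 8.2]
width: 0.55
grip_force: 43.8
t 18.75 jigpos(seat)mm [-0.9192  1.4575 11.9068] F [-14.346  -11.5553   8.1894] M [-1.6735  2.0395  0.2592] w 46.96059268794627 toolz [-0.0074 -0.0034 -1.    ] tooly [ 1.     -0.0021 -0.0074]
```

```bash
python3 -m inch '[0,0,0,0,0,-0.15,40, 0,0,0,0,0,0,40, 0,0,0,0,0,0,40, 0,0,0,0,0,0,40, 0,0,0,0,0,0,40, 0,0,0,0,0,0,40, 0,0,0,0,0,0,40, 0,0,0,0,0,0,40]' && python3 -c "
from h import *
js()"
python3 -m inch '[-0.5,-0.8,0,0,0,0,40, -0.5,-0.8,0,0,0,0,40, -0.4,-0.8,0,0,0,0,40, 0,0,0,0,0,0,40, 0,0,0,0,0,0,40, 0,0,0,0,0,0,40, 0,0,0,0,0,0,40, 0,0,0,0,0,0,40]' 20 && python3 -c "
from h import *
js()"
```

```text
time: 19.55
tool_pos: [0.5538, -0.0224, 0.0119]
tcp_rot: [-2.028, -2.396, 0.012]
wrist_force: [-11.4, -14.1, 7.4]
width: 0.554
grip_force: 43.8
t 19.55 jigpos(seat)mm [-0.8785  1.4325 11.9428] F [-13.6029 -12.0464   7.3672] M [-1.6076  2.0138  0.0078] w 47.33108627889697 toolz [-0.0073 -0.0032 -1.    ] tooly [ 1.     -0.0004 -0.0072]
time: 20.35
tool_pos: [0.5538, -0.0225, 0.0119]
tcp_rot: [-2.03, -2.397, 0.005]
wrist_force: [-4.7, -5.8, 1.9]
width: 0.548
grip_force: 43.1
t 20.35 jigpos(seat)mm [-0.9121  1.3799 11.884 ] F [-5.5914 -4.9734  1.8713] M [-0.8143  1.0049  0.0349] w 46.82513869283814 toolz [-0.0026 -0.0016 -1.    ] tooly [ 1.     -0.001  -0.0026]
```

Pressed home at about 6.8 N on each side pin and 8–12 N on the end pin, now eased off. I'll release and rise.

```bash
python3 -m inch '[0,0,0,0,0,0,62, 0,0,0,0,0,0,62, 0,0,0,0,0,0,62, 0,0,0,0,0,0,62, 0,0,-10,0,0,0,62, 0,0,-30,0,0,0,62, 0,0,-50,0,0,0,62, 0,0,-50,0,0,0,62]' && python3 -m inch '[0,0,-50,0,0,0,62, 0,0,-50,0,0,0,62, 0,0,-50,0,0,0,30, 0,0,0,0,0,0,0, 0,0,0,0,0,0,0, 0,0,0,0,0,0,0, 0,0,0,0,0,0,0, 0,0,0,0,0,0,0]' && python3 - <<'E'
from h import *
js(); s=sensors.read_state(); print(s["q"]); K,T=cam("wrist"); im=viewer.read_camera("wrist"); a=viewer.read_camera("side")
cv2.imwrite("pics/w4.png",np.hstack([im[:,:,::-1][:,140:540],cv2.resize(a[170:320,220:420][:,:,::-1],(400,300)) if 0 else cv2.resize(a[170:320,250:375][:,:,::-1],(400,480))])); np.savez("w4.npz",K=K,T=T,im=im,side=a)
E
```

```text
time: 21.15
tool_pos: [0.5541, -0.021, 0.1536]
tcp_rot: [-2.031, -2.395, 0.001]
wrist_force: [1.8, -0.3, -0.7]
width: 0.725
grip_force: 0.0
time: 21.95
tool_pos: [0.5539, -0.0211, 0.3001]
tcp_rot: [-2.03, -2.394, 0.003]
wrist_force: [-0.4, -0.0, -0.2]
width: -0.002
grip_force: 0.0
t 21.95 jigpos(seat)mm [ -0.5664   2.7698 300.134 ] F [-0.3977  0.0358 -0.2189] M [-0.0225  0.0374  0.0023] w -0.15991095260200738 toolz [-0.0036  0.001  -1.    ] tooly [ 1.     -0.0021 -0.0036]
[-0.083   0.0016  1.773   0.      1.3708 -0.2471]
```

View pics/w4.png

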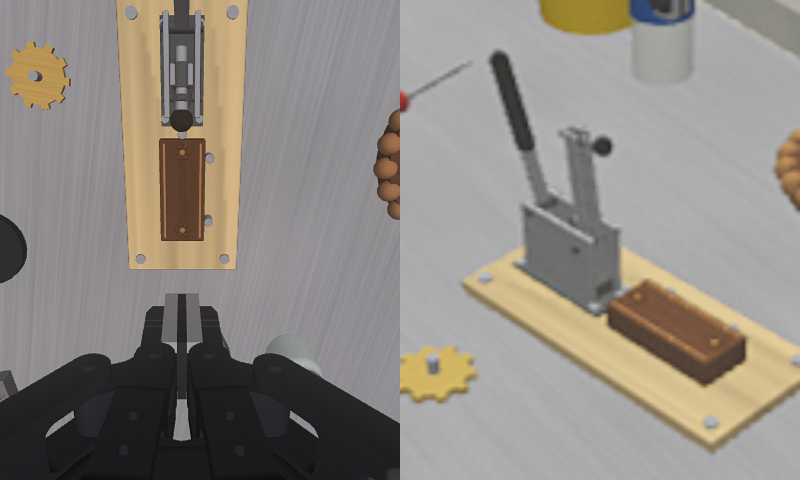

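The moulding sits square against both side pins (at (208,158) and (208,221)) and touches the end pin (182,133). In the side view the handle grip runs from (280,188) to (289,217). I'll work out the handle line in the jig's y–z plane.

```bash
python3 - <<'E'
from h import *
d=np.load("w4.npz"); seat=np.array([.5549,-.0237]); a=np.radians(9.526); X=np.array([np.cos(a),np.sin(a),0]); Y=np.array([-X[1],X[0],0]); o=np.r_[seat,0]+.1*Y
sc=cv2.cvtColor(cv2.imread("pics/scene0.png"),cv2.COLOR_BGR2RGB)
for n,im,box in(("side",d["side"],(272,180,300,222)),("scene",sc,(350,262,376,295))):
    K,T=cam(n); c=blob(im,(0,0,0),(179,255,75),box); m=np.zeros(im.shape[:2],np.uint8); cv2.drawContours(m,[c],-1,255,-1)
    px=np.argwhere(m)[:,::-1]; print(n,len(px),cv2.boundingRect(c))
    dr=np.c_[px,np.ones(len(px))]@np.linalg.inv(K).T@T[:3,:3]; cc=-T[:3,:3].T@T[:3,3]
    P=cc+dr*(((o-cc)@X)/(dr@X))[:,None]; q=np.c_[(P-o)@Y,P[:,2]]
    vx,vy,x0,y0=cv2.fitLine(q.astype(np.float32),cv2.DIST_L2,0,.01,.01).ravel()
    s=(q-[x0,y0])@[vx,vy]; e=[np.array([x0,y0])+t*np.array([vx,vy]) for t in(s.min(),s.max())]
    print("angle",np.arctan2(vy,vx)%np.pi,"ends",e,"y at z=75mm",x0+(.075-y0)*vx/vy)
E
```

```text
side 153 (279, 187, 13, 30)
angle 1.227655 ends [array([0.0687, 0.1222]), array([0.096 , 0.1986])] y at z=75mm 0.05185551
scene 164 (350, 270, 20, 25)
angle 1.2180269 ends [array([0.0499, 0.0694]), array([0.1004, 0.2064])] y at z=75mm 0.051964905
```

Both views agree: pivot at jig y = 0.052, handle at 1.22 rad above level. I'll push with the lower edge of the shut fingers along the arc at 100 mm. First I'll move over the gap between arm and handle and compute the arc rows.

```bash
python3 -m inch '[20,0,0,0,0,0,0, 30,0,0,0,0,0,0, 30,0,0,0,0,0,0, 30,0,0,0,0,0,0, 25,0,0,0,0,0,0, 12,0.5,0,0,0,0,0, 0,0,0,0,0,0,0, 0,0,0,0,0,0,0]' 60 && python3 - <<'E'
from h import *
js()
C=lambda t:np.array([52-11+100*np.cos(t)-8*np.sin(t)+100,75+100*np.sin(t)+8*np.cos(t)])
th=np.linspace(1.22,0,21); P=np.array([C(t) for t in th]); print("start TCP (seat y,z)",P[0]); print(np.c_[th[1:],P[1:],np.diff(P,axis=0)*[1,-1]].round(2))
E
```

```text
time: 22.85
tool_pos: [0.5315, 0.1234, 0.302]
tcp_rot: [2.031, 2.396, -0.001]
wrist_force: [0.9, -1.8, 0.2]
width: -0.0
grip_force: 0.0
t 22.85 jigpos(seat)mm [  1.237  148.9239 302.0093] F [ 0.5807 -1.879   0.1521] M [-0.0146 -0.0349  0.039 ] w -0.0353542996449677 toolz [-0.0004 -0.0008 -1.    ] tooly [ 1.     -0.0017 -0.0004]
start TCP (seat y,z) [167.8518 171.6591]
[[  1.16 173.69 169.84   5.84   1.82]
 [  1.1  179.42 167.67   5.72   2.17]
 [  1.04 184.99 165.16   5.58   2.51]
 [  0.98 190.41 162.31   5.41   2.85]
 [  0.92 195.64 159.13   5.23   3.17]
 [  0.85 200.67 155.65   5.03   3.49]
 [  0.79 205.47 151.86   4.81   3.79]
 [  0.73 210.04 147.79   4.57   4.07]
 [  0.67 214.35 143.44   4.31   4.34]
 [  0.61 218.38 138.84   4.04   4.6 ]
 [  0.55 222.13 134.01   3.75   4.84]
 [  0.49 225.58 128.95   3.45   5.06]
 [  0.43 228.71 123.7    3.13   5.26]
 [  0.37 231.51 118.26   2.81   5.44]
 [  0.3  233.98 112.66   2.47   5.6 ]
 [  0.24 236.11 106.92   2.12   5.74]
 [  0.18 237.87 101.06   1.77   5.86]
 [  0.12 239.28  95.11   1.41   5.95]
 [  0.06 240.33  89.08   1.04   6.03]
 [  0.   241.    83.     0.67   6.08]]
```

```bash
python3 -m inch '[0,0,30,0,0,0,0, 0,0,40,0,0,0,0, 0,0,40,0,0,0,0, 0,0,20,0,0,0,0, 7,0,0,0,0,0,0, 0,0,0,0,0,0,0, 0,0,0,0,0,0,0, 0,0,0,0,0,0,0]' && python3 -c "
from h import *
js()"
python3 -m inch '[3,0,0,0,0,0,0, 3,0,0,0,0,0,0, 2,0,0,0,0,0,0, 2,0,0,0,0,0,0, 2,0,0,0,0,0,0, 0,0,0,0,0,0,0, 0,0,0,0,0,0,0, 0,0,0,0,0,0,0]' && python3 -c "
from h import *
js()"
```

```text
time: 23.65
tool_pos: [0.5318, 0.1309, 0.1745]
tcp_rot: [2.03, 2.394, 0.005]
wrist_force: [0.1, 0.4, 0.0]
width: 0.003
grip_force: 0.0
t 23.65 jigpos(seat)mm [  2.8226 156.3296 174.5488] F [0.171  0.3858 0.0425] M [ 0.024  -0.0409 -0.0329] w 0.2259030265495114 toolz [ 0.0039 -0.0001 -1.    ] tooly [ 1.     -0.0022  0.0039]
time: 24.45
tool_pos: [0.5282, 0.1427, 0.1722]
tcp_rot: [-2.032, -2.396, 0.0]
wrist_force: [0.7, -0.2, -0.3]
width: 0.001
grip_force: 0.0
t 24.45 jigpos(seat)mm [  1.2238 168.4826 172.2167] F [ 0.6583 -0.3011 -0.2816] M [-0.0109  0.02    0.0556] w 0.08968218335592185 toolz [-0.0001  0.     -1.    ] tooly [ 1.     -0.0021 -0.0001]
```

```bash
python3 -m inch '[2,-1,0.5,0,0,0,0, 2,0,1,0,0,0,0, 2,0,0.5,0,0,0,0, 2,0,1,0,0,0,0, 0,0,0,0,0,0,0, 0,0,0,0,0,0,0, 0,0,0,0,0,0,0, 0,0,0,0,0,0,0]' && python3 -c "
from h import *
js()"
```

```text
time: 25.25
tool_pos: [0.5275, 0.147, 0.1708]
tcp_rot: [2.027, 2.392, -0.004]
wrist_force: [1.5, -11.5, 5.9]
width: 0.003
grip_force: 6.5
t 25.25 jigpos(seat)mm [  1.2497 172.9264 170.7735] F [ -0.444  -11.5507   5.8626] M [-1.9944  0.1038  0.0637] w 0.2325735343865693 toolz [ 0.0022 -0.0065 -1.    ] tooly [ 1.     -0.0015  0.0022]
```

```bash
python3 -m inch '[5.5,0,2,0,0,0,0, 5.5,0,2.5,0,0,0,0, 5.2,0,3,0,0,0,0, 5,0,3.2,0,0,0,0, 5,0,3.5,0,0,0,0, 4.5,0,4,0,0,0,0, 0,0,0,0,0,0,0, 0,0,0,0,0,0,0]' && python3 - <<'E'
from h import *
p,M=js(); y,z=p[1]*1000-100+11-52,p[2]*1000-75; r=np.hypot(y,z); print("r",r,"theta",np.arctan2(z,y)-np.arcsin(8/r))
E
```

```text
time: 26.05
tool_pos: [0.5222, 0.179, 0.1529]
tcp_rot: [2.028, 2.394, -0.001]
wrist_force: [-0.8, -8.3, 7.6]
width: -0.001
grip_force: 5.1
t 26.05 jigpos(seat)mm [  1.3368 205.2929 152.8505] F [-2.152  -8.0279  7.5553] M [-1.1626  0.1877  0.0443] w -0.06929884272704133 toolz [ 0.0022 -0.0035 -1.    ] tooly [ 1.     -0.0015  0.0022]
r 100.96676202613307 theta 0.8011731328154836
```

```bash
python3 -m inch '[4.5,0,4.2,0,0,0,0, 4.2,0,4.5,0,0,0,0, 3.8,0,4.7,0,0,0,0, 3.5,0,5,0,0,0,0, 3.2,0,5.1,0,0,0,0, 2.9,0,5.3,0,0,0,0, 0,0,0,0,0,0,0, 0,0,0,0,0,0,0]' && python3 - <<'E'
from h import *
p,M=js(); y,z=p[1]*1000-100+11-52,p[2]*1000-75; r=np.hypot(y,z); print("r",r,"theta",np.arctan2(z,y)-np.arcsin(8/r))
E
```

```text
time: 26.85
tool_pos: [0.5183, 0.2027, 0.1242]
tcp_rot: [2.031, 2.395, 0.003]
wrist_force: [-1.4, -2.0, 8.3]
width: 0.003
grip_force: 3.9
t 26.85 jigpos(seat)mm [  1.4242 229.3498 124.1925] F [-1.7266 -1.7554  8.2886] M [-0.1532  0.2869  0.0425] w 0.2896648196844661 toolz [ 0.0023  0.0001 -1.    ] tooly [ 1.     -0.0021  0.0023]
r 101.12163769764125 theta 0.4288484259868898
```

```bash
python3 -m inch '[2.5,0,5.4,0,0,0,0, 2.2,0,5.5,0,0,0,0, 1.9,0,5.7,0,0,0,0, 1.6,0,5.8,0,0,0,0, 1.2,0,4,0,0,0,0, 0,0,0,0,0,0,0, 0,0,0,0,0,0,0, 0,0,0,0,0,0,0]' && python3 - <<'E'
from h import *
p,M=js(); y,z=p[1]*1000-100+11-52,p[2]*1000-75; r=np.hypot(y,z); print("r",r,"theta",np.arctan2(z,y)-np.arcsin(8/r))
E
```

```text
time: 27.65
tool_pos: [0.517, 0.2127, 0.0989]
tcp_rot: [2.032, 2.395, 0.005]
wrist_force: [-4.1, -0.3, 13.5]
width: 0.0
grip_force: 6.8
t 27.65 jigpos(seat)mm [  1.7579 239.4457  98.9475] F [-4.0653  0.3787 13.4527] M [0.1559 0.7429 0.0133] w 0.0034328960774332646 toolz [ 0.0028  0.0014 -1.    ] tooly [ 1.     -0.0024  0.0028]
r 101.31652730244663 theta 0.15957886700478735
```

```bash
python3 -m inch '[0.8,0,3,0,0,0,0, 0.6,0,3,0,0,0,0, 0.5,0,3,0,0,0,0, 0,0,3,0,0,0,0, 0,0,0,0,0,0,0, 0,0,0,0,0,0,0, 0,0,0,0,0,0,0, 0,0,0,0,0,0,0]' && python3 - <<'E'
from h import *
p,M=js(); y,z=p[1]*1000-100+11-52,p[2]*1000-75; r=np.hypot(y,z); print("r",r,"theta",np.arctan2(z,y)-np.arcsin(8/r))
E
```

```text
time: 28.45
tool_pos: [0.5166, 0.2151, 0.0872]
tcp_rot: [2.032, 2.396, 0.005]
wrist_force: [-6.3, 1.6, 15.5]
width: 0.002
grip_force: 7.7
t 28.45 jigpos(seat)mm [  1.7177 241.8742  87.1729] F [-5.9342  2.6322 15.516 ] M [ 0.4183  0.9527 -0.0037] w 0.20902511395726994 toolz [ 0.0027  0.0022 -1.    ] tooly [ 1.     -0.0027  0.0027]
r 101.6059801542177 theta 0.04127678377203782
```

```bash
python3 -m inch '[0,-0.5,1,0,0,0,0, 0,-0.5,1,0,0,0,0, 0,0,1,0,0,0,0, 0,0,1,0,0,0,0, 0,0,0,0,0,0,0, 0,0,0,0,0,0,0, 0,0,0,0,0,0,0, 0,0,0,0,0,0,0]' && python3 - <<'E'
from h import *
p,M=js(); y,z=p[1]*1000-100+11-52,p[2]*1000-75; r=np.hypot(y,z); print("r",r,"theta",np.arctan2(z,y)-np.arcsin(8/r))
E
```

```text
time: 29.25
tool_pos: [0.5164, 0.2155, 0.0834]
tcp_rot: [2.032, 2.395, 0.008]
wrist_force: [-4.0, 2.5, 14.3]
width: 0.004
grip_force: 7.2
t 29.25 jigpos(seat)mm [  1.5986 242.2859  83.4136] F [-3.5721  3.1015 14.2851] M [ 0.5646  0.5798 -0.0243] w 0.30449114961381707 toolz [ 0.0045  0.003  -1.    ] tooly [ 1.     -0.0028  0.0045]
r 101.6347267953068 theta 0.0040831497184449644
```

```bash
python3 -m inch '[0,0,0.5,0,0,0,0, 0,0,0.5,0,0,0,0, 0,0,0,0,0,0,0, 0,0,0,0,0,0,0, 0,0,0,0,0,0,0, 0,0,0,0,0,0,0, 0,0,0,0,0,0,0, 0,0,0,0,0,0,0]' && python3 -c "
from h import *
js()"
```

```text
time: 30.05
tool_pos: [0.5163, 0.2156, 0.0824]
tcp_rot: [2.032, 2.395, 0.008]
wrist_force: [-4.2, 3.1, 14.7]
width: -0.003
grip_force: 7.3
t 30.05 jigpos(seat)mm [  1.5689 242.3691  82.4171] F [-3.6218  3.7611 14.6938] M [ 0.6445  0.5755 -0.02  ] w -0.28887285309884225 toolz [ 0.0045  0.003  -1.    ] tooly [ 1.     -0.0028  0.0045]
```

Still moving at a steady 14.7 N, so the stop is not yet felt. I'll press on in small steps.

```bash
python3 -m inch '[0,0,0.5,0,0,0,0, 0,0,0.5,0,0,0,0, 0,0,0,0,0,0,0, 0,0,0,0,0,0,0, 0,0,0,0,0,0,0, 0,0,0,0,0,0,0, 0,0,0,0,0,0,0, 0,0,0,0,0,0,0]' && python3 -c "
from h import *
js()"
```

```text
time: 30.85
tool_pos: [0.5165, 0.2156, 0.0823]
tcp_rot: [2.032, 2.395, 0.009]
wrist_force: [-5.5, 2.4, 20.0]
width: -0.001
grip_force: 9.8
t 30.85 jigpos(seat)mm [  1.6941 242.3603  82.3087] F [-5.0604  3.2451 20.0422] M [ 0.5267  0.9881 -0.0299] w -0.06175764107117389 toolz [ 0.0046  0.003  -1.    ] tooly [ 1.     -0.0028  0.0046]
```

```bash
python3 -m inch '[0,0,0.5,0,0,0,0, 0,0,0.5,0,0,0,0, 0,0,0,0,0,0,0, 0,0,0,0,0,0,0, 0,0,0,0,0,0,0, 0,0,0,0,0,0,0, 0,0,0,0,0,0,0, 0,0,0,0,0,0,0]' && python3 -c "
from h import *
js()"
```

```text
time: 31.65
tool_pos: [0.5165, 0.2157, 0.0822]
tcp_rot: [2.032, 2.395, 0.009]
wrist_force: [-8.0, 0.5, 24.9]
width: -0.001
grip_force: 12.3
t 31.65 jigpos(seat)mm [  1.7682 242.4026  82.1579] F [-7.8343  1.7813 24.8679] M [ 0.4497  1.4336 -0.0259] w -0.06364316496117665 toolz [ 0.0047  0.0031 -1.    ] tooly [ 1.     -0.0027  0.0047]
```

The stop is felt: force rose from 15 to 25 N with no travel. I'll lift off and check.

```bash
python3 -m inch '[0,0,-3,0,0,0,0, 0,0,-5,0,0,0,0, 0,0,-20,0,0,0,0, 0,0,-40,0,0,0,0, 0,0,-40,0,0,0,0, 0,0,-40,0,0,0,0, 0,0,-20,0,0,0,0, 0,0,0,0,0,0,0]' && python3 - <<'E'
from h import *
js(); im=viewer.read_camera("wrist"); a=viewer.read_camera("side"); K,T=cam("wrist"); np.savez("w5.npz",K=K,T=T,im=im)
cv2.imwrite("pics/w5.png",np.hstack([im[:,:,::-1][:,140:540],cv2.resize(a[210:330,250:375][:,:,::-1],(400,480))]))
E
```

```text
time: 32.45
tool_pos: [0.5167, 0.2142, 0.2491]
tcp_rot: [2.03, 2.393, 0.01]
wrist_force: [0.5, 0.3, -0.2]
width: -0.003
grip_force: 0.0
t 32.45 jigpos(seat)mm [  1.7393 240.9613 249.1169] F [ 0.5569  0.2164 -0.2155] M [-0.0818 -0.0188  0.0764] w -0.2864069706364163 toolz [ 0.0072  0.0013 -1.    ] tooly [ 1.     -0.0023  0.0072]
```

View pics/w5.png

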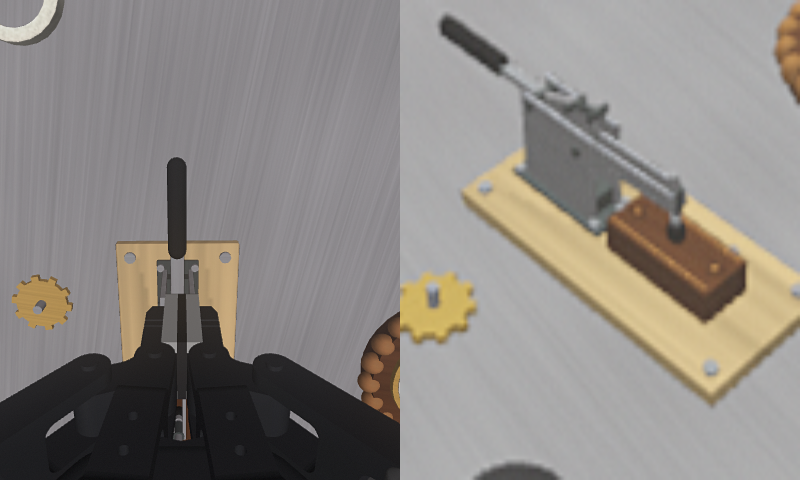

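The handle and arm lie level. The pad presses on the middle of the moulding, which still sits against the pins. The gear and the other bystanders near the jig look undisturbed. I'll hand in.

```bash
python3 -c "
from workcell import job
print(job.finish_job())"
```

```text
the job is handed in; nothing more can be done
None
```

The moulding is seated against all three pins (about 7 N on each side pin, 8–12 N on the end pin), the clamp is locked with its handle on the stop (peak about 26 N), and the job was handed in at about 32.5 s.

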